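Lay out a shaft-seal kit on the checking board

TASK

Lay out the seal kit from the blue lid on the grey board for checking, taking the board's yellow-striped edge as the front: put the black seal over the steel post flat on the board, and the steel-faced seal over the post on top of it; stand the brass bush on the ring mark between the post and the red marker, the orange-shielded bearing on the mark directly behind the bush, and the white plug on the mark directly behind the red marker. Everything ends flat or upright as it started, centred on its mark and let go; do not disturb the green seal or the small tin with the blue lid.

Things in the scene. Friction and masses are not known exactly. Their poses are not given: they have to be found in the camera images.
- board: Fixed grey board, 220 (x) by 310 (y) by 8 mm, on the left or right half of the bench, turned up to 0.25 rad; yellow stripe along its front (-x) edge. Six identical white ring marks, 66 mm across, centred at x = -50 (front row) and +50 (back row), y = -100, 0, +100 mm. Origin: centre of the underside; x from front to back (behind = +x), y left, z up; top at z = 8 mm.
- post: Upright bare steel post, diameter 16 mm, 40 mm tall, fixed to the board in the middle of one end mark of the front row (left or right end). Origin: centre of its foot, on the board's top surface; axes parallel to the board's.
- marker: Red knob-shaped plastic marker, 34 mm across, 33 mm tall, fixed to the board in the middle of the other end mark of the front row, 200 mm from the post. Origin: centre of its foot, on the board's top surface; axes parallel to the board's; the mark directly behind it is centred at x = +100 mm in its frame.
- black_seal: All-black rubber shaft seal: a rigid ring 58 mm outside diameter, 30 mm bore, 14 mm high, about 45 g. Starts lying flat on a fixed blue tote lid (top 10 mm above the bench) that carries six parts, about 100 mm apart, in any order. Origin: centre of the underside; z is up.
- steel_seal: Steel-faced shaft seal: a rigid ring with a bright metal face and a black lip inside, 50 mm outside diameter, 28 mm bore, 12 mm high, about 50 g. Starts lying flat on a fixed blue tote lid (top 10 mm above the bench) that carries six parts, about 100 mm apart, in any order. Origin: centre of the underside; z is up.
- bush: Brass bush: plain upright cylinder 32 mm diameter, 30 mm high with a 12 mm hole in its top, about 140 g. Starts lying flat on a fixed blue tote lid (top 10 mm above the bench) that carries six parts, about 100 mm apart, in any order. Origin: centre of the underside; z is up.
- bearing: Ball bearing: steel outer and inner rings with an orange shield between them, 42 mm diameter, 15 mm high, 15 mm hole, about 80 g. Starts lying flat on a fixed blue tote lid (top 10 mm above the bench) that carries six parts, about 100 mm apart, in any order. Origin: centre of the underside; z is up.
- plug: White plastic plug: 36 mm diameter up to 16 mm, then a 26 mm diameter boss up to its full height of 26 mm, about 30 g. Starts lying flat on a fixed blue tote lid (top 10 mm above the bench) that carries six parts, about 100 mm apart, in any order. Origin: centre of the underside; z is up.
- green_seal: Green shaft seal that is not part of this kit: ring 54 mm outside diameter, 28 mm bore, 13 mm high, loose. Starts lying flat on a fixed blue tote lid (top 10 mm above the bench) that carries six parts, about 100 mm apart, in any order. Origin: centre of the underside; z is up. To be left where it is.
- tin: Small tin with a blue lid and silvery foot, 36 mm diameter, 28 mm high, loose, standing on the board on the mark behind the post. Origin: centre of the underside. To be left where it is.
Not all that is in view belongs to the job. Leave any purple look-alike of the bearing alone.

How it is judged:
By the outcome, as a careful person would: the job done as asked, in the order asked, and still so for the second after the job is handed in, with the robot touching nothing.
It also fails if it takes over 109 s, if anything falls off the work surface, if the arm or the gripper's body presses on something with over 40 N, if the wrist force passes 120 N, or if a joint passes its speed limit or range.

ROBOT

A 6-joint arm with a two-finger parallel gripper is mounted at the origin on the work surface. World frame = base frame: x ahead of the robot, y to its left, z up, the work surface at z = 0. Lengths are in m, angles in degrees, forces in N, time in s.
With the tool pointing down it reaches from about 0.25 to 0.725 m from the base axis. Payload 9.7 kg.
Tool frame: the origin (TCP) lies midway between the tips of the shut fingers; the grasp point (between the pads) lies 19 mm behind it (bot.pinch_z is the distance from the TCP to the grasp point, in m); z points along the fingers, y is the line along which they close (so a half turn about z gives the same grasp; the last joint's range is limited). The gripper opens to 85 mm and grips with 20 to 120 N. Pads are 22 mm wide; open, the fingers measure 114 mm over their backs; the gripper's body (76 mm by 85 mm) begins 54 mm behind the grasp point. The pads swing forward as they close: fully open they stand 13 mm farther back than shut.
Start: joints at [-76.776, 4.979, 10.078, 95.1, 0, 90], TCP at [0.126, -0.535, 0.231] pointing down, gripper open.
Joint ranges: [-179.16, 179.16], [-48.56, 103.87], [-65.8, 70.77], [-126.05, 130.52], [-82.76, 87.17], [-180, 180]. Speed limits (degrees/s): [127.2, 127.2, 147.25, 180, 180, 180].

INTERFACE

Orientations are given as [roll, pitch, yaw] about the fixed x, y, z axes, in that order (R = Rz(yaw) Ry(pitch) Rx(roll)).
In Python, from workcell import sensors, camera, ticket, bot gives the robot as it stands.
- The arm moves only by the shell command python3 -m handwheel 'ROWS' [FORCE]. ROWS is a JSON object of lists of equal length, an entry for each row: "gripper": the opening, from -1 (shut) to 1 (fully open); "slide": the shift along the tool's x, y, z in mm, a list of three; "yaw": the turn about the tool's z in rad. A call has 1 to 8 rows; each row shifts and turns the commanded pose from where the row before left it, along the tool's axes as they then stand; what a row does not reach is not made up. A row lasts 1/12 s, in which the tool goes at most 41.7 mm and 7.16 degrees, less where a joint would pass 70% of its speed; a pose out of reach is approached as far as the arm can. A call is refused whole if a number of a shift passes 41.7 or a number of a turn 0.125, either way. A call with a gripper value outside its range is refused whole. The fingers move at their own pace and stop on an object; FORCE is the grip in N (left out, the last holds). Time passes only in rows, so rows that do not move let the fingers close. It gives the time, the measured TCP pose, the force, the opening and the grip force at its end, in the units of the state.
- sensors.get_obs(): the state, without advancing time (a new reading comes with each control period).
- camera(name): name is "scene" or "top" or "wrist"; returns a dict with "img" (400x640x3 uint8, red, green, blue), "fx", "fy", "cx", "cy" (pixels), "R" (3x3) and "t" (3): a world point X has camera coordinates R X + t. Camera axes: x right, y down, z forward; pixel columns grow to the right and rows downward; lengths in m; the calibration is good to about 2 mm. A picture is of the moment at which its call begins. There is no depth.
- ticket.job_done(): hands the job in; it is judged then, once.
The state is a dict: "time": time; "q": joint angles; "qd": joint speeds; "joint_efforts": joint torques, N m; "ee_pos": TCP position; "tcp_rot": TCP orientation; "wrist_force": force on the tool from outside, world axes, zero at the start; "torque": the same for the moment, N m; "opening": finger opening in m; "grasp_force": force on a finger pad.
Only numpy, scipy, OpenCV 4.12 (cv2) and the standard library are available. Lean on these libraries where they do the work, as an engineer would, in place of code of your own. Each camera call takes 0.05 s, during which the arm holds its last target. There are 200 camera calls.

## Working session

There is one attempt and no reset: what is moved stays moved. The work goes in short steps, Python scripts to look and compute and a shell command to move; the robot and the scene stay as the last step left them, time stands still between calls to the robot, and variables do not carry over. Pictures are saved under pics/ and viewed, at most 14 in all, crops included, and the job is handed in when it is done.

```bash
ls; mkdir -p pics; python3 - <<'E'
from workcell import sensors,camera,bot
import cv2
o=sensors.get_obs();print({k:o[k] for k in('time','ee_pos','tcp_rot','opening')},bot.pinch_z)
for n in('top','scene'):
    c=camera(n);cv2.imwrite(f'pics/{n}0.png',c['img'][:,:,::-1]);print(n,c['fx'],c['cx'],c['cy'],c['R'],c['t'])
E
```

```text
pics
{'time': 0.0, 'ee_pos': array([ 0.12574892, -0.53518332,  0.23056084]), 'tcp_rot': array([-1.79921901e+02,  2.23369245e-04,  1.32207841e+01]), 'opening': 0.0853878337350778} 0.0187
top 435.0460575768169 322.4447128257158 205.15862108347952 [[-0.01303932 -0.99971586  0.01995448]
 [-0.99899388  0.01216834 -0.04316428]
 [ 0.0429092  -0.02049724 -0.99886869]] [0.00786483 0.4676133  1.04950174]
scene 474.32552066757785 313.18483347925195 195.66965597439778 [[-0.84617591  0.53287874  0.00515464]
 [ 0.42382913  0.67881295 -0.59965144]
 [-0.32304054 -0.50522592 -0.8002447 ]] [ 0.39732269 -0.18457351  1.1845892 ]
```

View pics/top0.png

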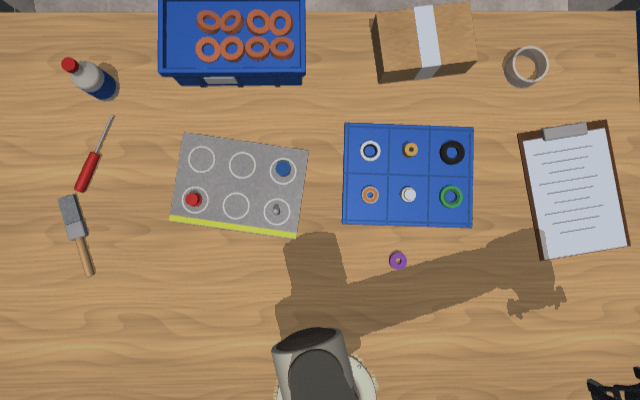

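View pics/scene0.png

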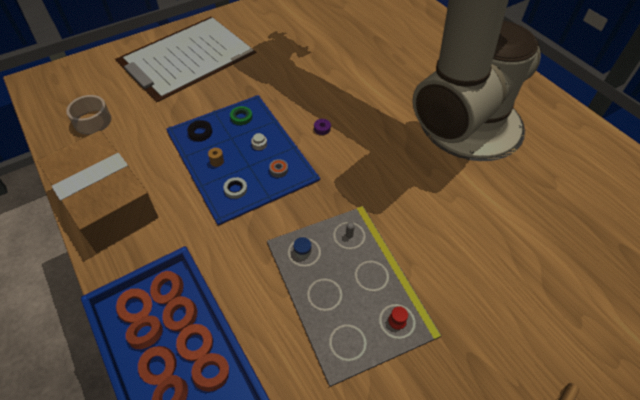

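The front is the yellow edge. The red marker is at top (193,199), the post at (277,210) and the tin at (283,170). So the targets are bush → (236,206), bearing → (242,165) and plug → (201,159).

Candidates in the top view:
- **Black seal:** (452,152). The green one at (451,197) is not it.
- **Steel seal:** white/bright ring at (370,150).
- **Bush:** (410,149).
- **Bearing:** orange (370,195). Not the purple one at (398,260), nor the orange rings in the tote at about (207,20)–(283,48).
- **Plug:** (408,195). Not the cup at (527,67).

I'll measure these and check a close crop.

```bash
cat > h.py <<'E'
from workcell import sensors,camera,bot
import cv2,numpy as np
def ray(c,u,v,z):
    R,t=np.array(c['R']),np.array(c['t']); C=-R.T@t
    d=R.T@np.array([(u-c['cx'])/c['fx'],(v-c['cy'])/c['fy'],1]); return (C+d*(z-C[2])/d[2])[:2]
def pix(c,X):
    p=np.array(c['R'])@X+np.array(c['t']); return c['fx']*p[0]/p[2]+c['cx'],c['fy']*p[1]/p[2]+c['cy']
def blob(mask,u,v,r):
    m=np.zeros_like(mask);cv2.circle(m,(int(u),int(v)),int(r),255,-1);m&=mask
    cs,_=cv2.findContours(m,cv2.RETR_EXTERNAL,cv2.CHAIN_APPROX_NONE)
    k=max(cs,key=lambda k:cv2.contourArea(cv2.convexHull(k)));h=cv2.convexHull(k);M=cv2.moments(h)
    return M['m10']/M['m00'],M['m01']/M['m00'],2*np.sqrt(M['m00']/np.pi)
H=dict(black=14,steel=12,bush=30,bearing=15,plug=26,green=13)
L=np.array([[x,y] for x in(-.05,.05) for y in(-.1,0,.1)])
def rigid(A,B):
    a,b=A.mean(0),B.mean(0);U,S,V=np.linalg.svd((A-a).T@(B-b));R=V.T@np.diag([1,np.linalg.det(V.T@U.T)])@U.T
    return R,b-R@a
def notblue(im):
    hsv=cv2.cvtColor(im,cv2.COLOR_RGB2HSV);h,s,v=cv2.split(hsv)
    return (~((h>100)&(h<125)&(s>120)&(v>60))).astype('uint8')*255
def white(im):
    hsv=cv2.cvtColor(im,cv2.COLOR_RGB2HSV);return cv2.inRange(hsv,(0,0,175),(180,40,255))
E
python3 - <<'E'
from h import *
P={'top':dict(steel=(370,150),bush=(410,149),black=(452,152),bearing=(370,195),plug=(408,195),green=(451,197)),
 'scene':dict(steel=(235,187),bush=(215,156),black=(200,130),bearing=(279,168),plug=(259,141),green=(241,115))}
Rg={'top':[((193,199),2),((236,206),1),((277,210),0),((242,165),4),((201,159),5),((283,170),3)],
 'scene':[((397,321),2),((372,276),1),((349,235),0),((325,295),4),((348,343),5),((304,251),3)]}
for n in P:
    c=camera(n);im=c['img'];m=notblue(im)
    for k,(u,v) in P[n].items():
        a,b,d=blob(m,u,v,18);print(n,k,np.round((a,b,d),1),np.round(1e3*ray(c,a,b,.01+H[k]/2e3),1))
    w=white(im);A=[];B=[]
    for (uv,i) in Rg[n]:
        a,b,d=blob(w,*uv,19);X=ray(c,a,b,.008);print(n,i,np.round((a,b,d),1),np.round(1e3*X,1));A.append(L[i]);B.append(X)
    R,t=rigid(np.array(A),np.array(B));print('board',np.degrees(np.arctan2(R[1,0],R[0,0])),t*1e3);print(np.round(1e3*(np.array(A)@R.T+t-B),1));print(np.round(1e3*(L@R.T+t),1))
    if n=='top':cv2.imwrite('pics/crop.png',cv2.resize(im[110:275,160:480],None,fx=2.5,fy=2.5,interpolation=3)[:,:,::-1])
E
```

```text
top steel [369.8 150.5  20.8] [ 599.4 -115.3]
top bush [409.7 149.5  15. ] [ 599.4 -211.1]
top black [451.8 152.2  23.3] [ 593.3 -316.1]
top bearing [369.6 194.6  17.4] [ 491.7 -112.5]
top plug [407.7 194.4  15.1] [ 490.7 -204.3]
top green [450.6 196.3  22.6] [ 485.3 -310.5]
top 2 [194.8 199.6  26.2] [484.9 311.6]
top 1 [235.7 205.4  26. ] [469.7 212.7]
top 0 [276.5 211.3  26.1] [454.2 113.9]
top 4 [241.9 164.9  26.1] [568.6 197.1]
top 5 [201.1 158.9  26. ] [584.2 296.2]
top 3 [282.6 170.8  25.9] [553.   98.2]
board -8.903435931664147 [519.10282307 204.97113005]
[[ 0.3 -0.1]
 [ 0.1  0. ]
 [ 0.  -0. ]
 [-0.1  0.1]
 [-0.2 -0.2]
 [ 0.   0.2]]
[[454.2 113.9]
 [469.7 212.7]
 [485.2 311.5]
 [553.   98.4]
 [568.5 197.2]
 [584.  296. ]]
scene steel [234.8 187.4  22.6] [ 599.7 -114.9]
scene bush [214.9 156.9  18.5] [ 600.7 -210.7]
scene black [199.1 130.5  22.9] [ 594.9 -314.8]
scene bearing [278.  168.   18.8] [ 492.7 -112.2]
scene plug [258.5 141.4  16.6] [ 493.2 -202.5]
scene green [240.5 115.2  20.7] [ 486.5 -309.8]Traceback (most recent call last):
  File "<stdin>", line 12, in <module>
  File "h.py", line 11, in blob
    k=max(cs,key=lambda k:cv2.contourArea(cv2.convexHull(k)));h=cv2.convexHull(k);M=cv2.moments(h)
ValueError: max() iterable argument is empty
```

View pics/crop.png

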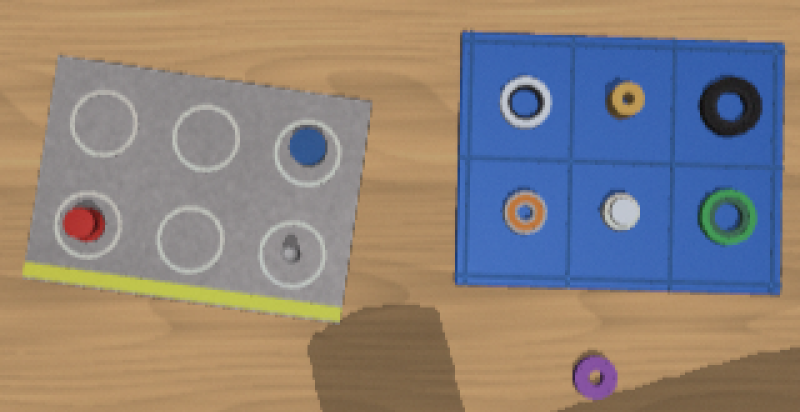

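The crop confirms the identification: steel ring (525,102), bush (625,99), black seal (730,106), orange bearing (525,213), white plug (621,211). The purple look-alike is off the lid at (595,376). Both views agree within 2 mm, so I'm going for the black seal.

```bash
cat > g.py <<'E'
import sys,numpy as np
from workcell import sensors
from scipy.spatial.transform import Rotation as Ro
o=sensors.get_obs();R=Ro.from_euler('xyz',o['tcp_rot'],degrees=True)
p=1e3*np.array(o['ee_pos']);print('t',round(o['time'],2),'p',p.round(1),'rot',np.round(o['tcp_rot'],2),'open',round(1e3*o['opening'],1),'grip',round(float(np.max(o['grasp_force'])),1),'F',np.round(o['wrist_force'],1))
if len(sys.argv)>3: print('slide left',R.inv().apply(np.array(list(map(float,sys.argv[1:4])))-p).round(1))
E
python3 -m handwheel '{"gripper":[1,1,1,1,1,1,1,1],"slide":[[0,0,0],[0,0,0],[33,-15,0],[33,-15,0],[33,-15,0],[33,-15,0],[33,-15,0],[33,-15,0]],"yaw":[0.115,0.115,0,0,0,0,0,0]}' 60
python3 -m handwheel '{"gripper":[1,1,1,1,1,1,1,1],"slide":[[33,-15,10],[33,-15,10],[33,-15,10],[33,-15,10],[33,-15,10],[33,-15,10],[33,-15,10],[0,0,0]],"yaw":[0,0,0,0,0,0,0,0]}'
python3 g.py 594 -315.5 80
```

```text
time: 0.87
ee_pos: [0.3251, -0.4442, 0.2312]
tcp_rot: [-180.0, -0.0, 0.0]
wrist_force: [0.4, -1.3, 0.3]
opening: 0.0856
grasp_force: 0.0
time: 1.53
ee_pos: [0.5586, -0.3365, 0.1574]
tcp_rot: [-179.8, 0.1, 0.3]
wrist_force: [0.1, -1.0, -0.2]
opening: 0.0856
grasp_force: 0.0
t 1.53 p [ 558.6 -336.5  157.4] rot [-1.7983e+02  1.3000e-01  2.9000e-01] open 85.6 grip 0.0 F [ 0.1 -1.  -0.2]
slide left [ 35.7 -20.6  77.3]
```

```bash

python3 -m handwheel '{"gripper":[1,1,1,1,1],"slide":[[18,-10,20],[18,-10,20],[0,0,20],[0,0,0],[0,0,0]],"yaw":[0,0,0,0,0]}' >/dev/null
python3 g.py 594 -315.5 80
python3 - <<'E'
from h import *
c=camera('wrist');cv2.imwrite('pics/w1.png',c['img'][:,:,::-1]);print(c['fx'],np.round(c['R'],3),np.round(c['t'],3),pix(c,[.594,-.3155,.024]))
E
```

```text
t 1.95 p [ 589.8 -319.7  100.3] rot [-1.7993e+02  1.5000e-01  6.0000e-02] open 85.5 grip 0.0 F [-0.2  0.2  0.9]
slide left [ 4.3 -4.2 20.2]
311.6170187413884 [[ 0.001 -1.    -0.   ]
 [-0.952 -0.001  0.307]
 [-0.307  0.    -0.952]] [-0.319  0.562  0.436] (np.float64(314.22683978140964), np.float64(203.29455377830052))
```

View pics/w1.png

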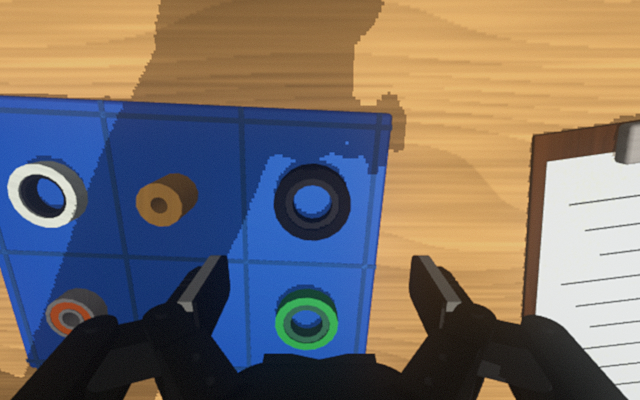

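The wrist view shows the black seal at (312,202), against a predicted (314,203), with the green seal at (306,322) clear of the fingers. I'll descend and grip.

```bash

python3 -m handwheel '{"gripper":[1,1,0.9,0.9,0.9,0.9],"slide":[[4,-4,20],[0,0,30],[0,0,25],[0,0,10],[0,0,0],[0,0,0]],"yaw":[0,0,0,0,0,0]}' >/dev/null
python3 g.py 594.5 -315 8.5
```

```text
t 2.5 p [ 594.8 -316.7   18. ] rot [ 1.7996e+02 -6.0000e-02  1.0000e-02] open 80.8 grip 0.0 F [-0.   0.5 -0. ]
slide left [-0.3 -1.7  9.5]
```

```bash

python3 -m handwheel '{"gripper":[0.9,0.7,0,-0.2,-0.2,-0.2],"slide":[[0,-2,8],[0,0,0],[0,0,0],[0,0,0],[0,0,0],[0,0,0]],"yaw":[0,0,0,0,0,0]}' 40 >/dev/null
python3 g.py 594.5 -315 8.5
```

```text
t 3.0 p [ 595.2 -314.3    9.9] rot [ 1.7995e+02 -9.0000e-02  5.0000e-02] open 56.6 grip 42.4 F [-1.6  0.9  5.8]
slide left [-0.7  0.7  1.4]
```

```bash

python3 -m handwheel '{"gripper":[-0.2,-0.2,-0.2,-0.2,-0.2,-0.2,-0.2,-0.2],"slide":[[0,0,-35],[0,0,-35],[0,0,-35],[-12,-36,0],[-12,-36,0],[-12,-36,0],[-12,-36,0],[-12,-36,0]],"yaw":[0,0,0,0,0,0,0,0]}' >/dev/null
python3 -m handwheel '{"gripper":[-0.2,-0.2,-0.2,-0.2,-0.2,-0.2,-0.2,-0.2],"slide":[[-12,-36,0],[-12,-36,0],[-12,-36,0],[-12,-36,0],[-12,-36,0],[-12,-36,0],[-9,-33,0],[0,0,0]],"yaw":[0,0,0,0,0,0,0,0]}' >/dev/null
python3 -m handwheel '{"gripper":[-0.2],"slide":[[0,0,0]],"yaw":[0]}' >/dev/null
python3 g.py 454.5 114 90
python3 - <<'E'
from h import *
c=camera('wrist');cv2.imwrite('pics/w2.png',c['img'][:,:,::-1]);print(pix(c,[.4542,.1139,.048]),pix(c,[.4542,.1139,.008]))
E
```

```text
t 4.42 p [453.4  51.1 115.8] rot [-1.7732e+02 -4.0000e-02  4.8100e+00] open 56.4 grip 43.0 F [ 0.3  0.9 -0.9]
slide left [  6.3 -61.3  28.7]
(np.float64(237.700185901429), np.float64(203.8950370353457)) (np.float64(251.65039553836806), np.float64(188.645672615573))
```

View pics/w2.png

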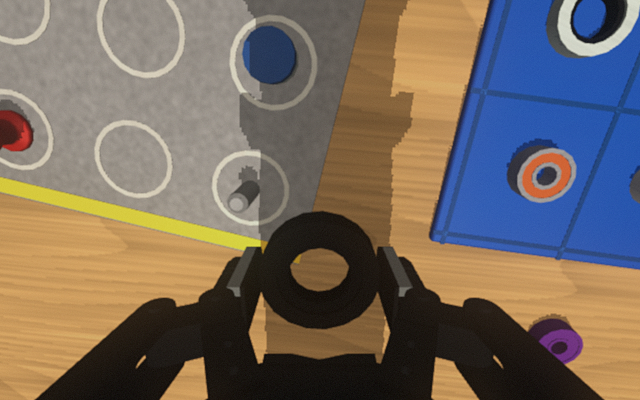

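The seal is held level at (320,270), and the post top at (238,201) is where predicted. The arm stopped short, so I'll check whether it has settled.

```bash

python3 -m handwheel '{"gripper":[-0.2,-0.2],"slide":[[0,0,0],[0,0,0]],"yaw":[0,0]}' >/dev/null
python3 g.py 454.5 114 90
```

```text
t 4.63 p [453.7  50.3 115.2] rot [-1.7731e+02  3.0000e-02  4.7100e+00] open 56.8 grip 43.0 F [ 0.7 -0.4 -0.5]
slide left [  6.1 -62.1  28.1]
```

```bash
python3 -c "
from workcell import sensors
print(sensors.get_obs()['q'])"
python3 -m handwheel '{"gripper":[-0.2,-0.2,-0.2],"slide":[[2,-20,0],[2,-20,0],[0,0,0]],"yaw":[0.04,0.04,0]}' >/dev/null
python3 g.py 454.5 114 90; python3 -c "
from workcell import sensors
print(sensors.get_obs()['q'])"
```

```text
[  4.65541941  -8.56801676 -15.9959179   82.60881287   2.68509048
 179.94213399]
t 4.88 p [457.4  48.1 117.6] rot [-175.4     0.31    3.21] open 56.6 grip 43.0 F [ 0.9  0.5 -0.8]
slide left [  1.  -63.5  32.8]
[  3.15554133  -7.86476291 -15.17414777  83.00615888   4.5963388
 179.94314226]
```

Joint 6 hit its ±180° limit (yaw = q1 − q6 + 180). I'll turn the tool to yaw ≈ 90 and see whether the tilt clears.

```bash

python3 -m handwheel '{"gripper":[-0.2,-0.2,-0.2,-0.2,-0.2,-0.2,-0.2],"slide":[[0,0,0],[0,0,0],[0,0,0],[0,0,0],[0,0,0],[0,0,0],[0,0,0]],"yaw":[-0.12,-0.12,-0.12,-0.12,-0.12,-0.12,0]}' >/dev/null
python3 g.py 454.5 114 90; python3 -c "
from workcell import sensors
print(sensors.get_obs()['q'])"
```

```text
t 5.47 p [456.9  48.5 117.4] rot [-176.4    -2.77   44.78] open 56.4 grip 43.0 F [ 0.8 -0.3 -0.7]
slide left [ 43.  -46.2  32.5]
[  3.25487848  -7.91844295 -15.23460635  83.00089049   4.52628753
 138.37402361]
```

The tilt (q5 ≈ 4.5°) came from the joint-6 stop at +180°, so the −180° stop should undo it. I'm going round to that stop and will then work near q6 ≈ −90.

```bash

for i in 1 2 3 4 5; do python3 -m handwheel '{"gripper":[-0.2,-0.2,-0.2,-0.2,-0.2,-0.2,-0.2,-0.2],"slide":[[0,0,0],[0,0,0],[0,0,0],[0,0,0],[0,0,0],[0,0,0],[0,0,0],[0,0,0]],"yaw":[-0.124,-0.124,-0.124,-0.124,-0.124,-0.124,-0.124,-0.124]}' >/dev/null; done
python3 -m handwheel '{"gripper":[-0.2,-0.2,-0.2,-0.2,-0.2],"slide":[[0,0,0],[0,0,0],[0,0,0],[0,0,0],[0,0,0]],"yaw":[-0.12,-0.12,-0.12,-0.12,-0.12]}' >/dev/null
python3 g.py 454.5 114 90; python3 -c "
from workcell import sensors
print(sensors.get_obs()['q'])"
```

```text
t 9.22 p [456.9  48.6 117.4] rot [-175.48    0.32    3.21] open 56.7 grip 43.0 F [ 0.7  0.  -0.7]
slide left [  1.4 -63.1  32.5]
[   3.2640593    -7.92388132  -15.2377821    83.00215195    4.52404968
 -179.94645405]
```

```bash

python3 -m handwheel '{"gripper":[-0.2,-0.2,-0.2],"slide":[[0,10,0],[0,10,0],[0,0,0]],"yaw":[-0.06,-0.06,0]}' >/dev/null
python3 g.py; python3 -c "
from workcell import sensors
print(sensors.get_obs()['q'])"
```

```text
t 9.47 p [453.7  70.8 115.9] rot [-1.7725e+02 -1.4000e-01  6.8600e+00] open 56.7 grip 43.0 F [ 0.2 -0.2 -1.4]
[   7.15977265   -8.38277192  -15.75203588   82.48146774    2.75040895
 -179.70272463]
```

```bash

python3 -m handwheel '{"gripper":[-0.2,-0.2,-0.2,-0.2],"slide":[[0,10,0],[0,10,0],[0,10,0],[0,0,0]],"yaw":[-0.06,-0.06,-0.06,0]}' >/dev/null
python3 g.py; python3 -c "
from workcell import sensors
print(sensors.get_obs()['q'])"
```

```text
t 9.8 p [446.6 102.3 115. ] rot [-179.94   -0.44   12.64] open 56.4 grip 43.0 F [-0.   1.1 -0.6]
[ 1.28729633e+01 -8.79866060e+00 -1.61808658e+01  8.21749882e+01
  5.43322184e-02 -1.79767342e+02]
```

The tilt is gone. Turning to yaw −90 while centring over the post.

```bash

for i in 1 2; do python3 -m handwheel '{"gripper":[-0.2,-0.2,-0.2,-0.2,-0.2,-0.2,-0.2,-0.2],"slide":[[0,0,0],[0,0,0],[0,0,0],[0,0,0],[0,0,0],[0,0,0],[0,0,0],[0,0,0]],"yaw":[0.112,0.112,0.112,0.112,0.112,0.112,0.112,0.112]}' >/dev/null; done
python3 -m handwheel '{"gripper":[-0.2,-0.2],"slide":[[0,0,0],[0,0,0]],"yaw":[0,0]}' >/dev/null
python3 g.py 454.3 114 90
cat > held.py <<'E'
from h import *
import sys
# seal held: bore blob centre -> world, vs TCP
c=camera('wrist');o=sensors.get_obs();cv2.imwrite(sys.argv[1],c['img'][:,:,::-1]);p=np.array(o['ee_pos'])
print('tcp pix at +14mm',pix(c,p+[0,0,.014]), 'post top',pix(c,[.4542,.1139,.048]))
E
python3 held.py pics/w3.png
```

```text
t 11.3 p [447.  100.9 115. ] rot [-1.7958e+02  1.7000e-01 -8.9950e+01] open 56.4 grip 43.0 F [-0.1  1.1 -0.8]
slide left [-13.1  -7.1  25.1]
tcp pix at +14mm (np.float64(319.9721088701988), np.float64(272.20746941532855)) post top (np.float64(310.5099195091509), np.float64(228.44108182415079))
```

View pics/w3.png

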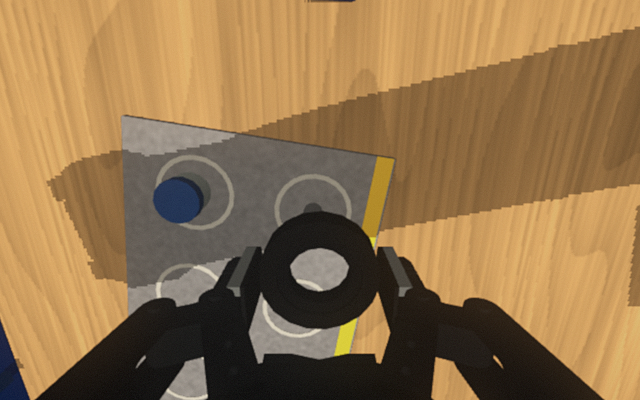

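The seal is centred in the hand at (320,269), about where the TCP projects (320,272). Positioning and lowering over the post.

```bash

python3 -m handwheel '{"gripper":[-0.2,-0.2,-0.2,-0.2],"slide":[[-13,-7,10],[0,0,30],[0,0,0],[0,0,0]],"yaw":[0,0,0,0]}' >/dev/null
python3 g.py 454.3 114 8.5
```

```text
t 11.68 p [453.  114.1  74.2] rot [-1.7976e+02  1.1000e-01 -8.9900e+01] open 56.8 grip 43.1 F [-0.9  0.7 -0.5]
slide left [ 0.2 -1.  65.7]
```

```bash

python3 -m handwheel '{"gripper":[-0.2,-0.2,-0.2,-0.2,-0.2,-0.2],"slide":[[0,-1,20],[0,0,20],[0,0,15],[0,0,8],[0,0,0],[0,0,0]],"yaw":[0,0,0,0,0,0]}' >/dev/null
python3 g.py 454.3 114 8.5
```

```text
t 12.18 p [456.  114.6  13.2] rot [-1.7954e+02  1.6000e-01 -8.9970e+01] open 56.6 grip 43.1 F [ 0.4  0.  -0.2]
slide left [0.6 1.7 4.7]
```

```bash

python3 -m handwheel '{"gripper":[-0.2,-0.2,-0.2],"slide":[[0,1.5,4.5],[0,0,0],[0,0,0]],"yaw":[0,0,0]}' >/dev/null
python3 g.py 454.3 114 8.5
python3 -m handwheel '{"gripper":[0.5,0.65,0.65,0.65],"slide":[[0,0,0],[0,0,0],[0,0,0],[0,0,0]],"yaw":[0,0,0,0]}' >/dev/null
python3 g.py 454.3 114 8.5
```

```text
t 12.43 p [454.4 114.7   8.2] rot [-1.7953e+02  1.6000e-01 -8.9970e+01] open 56.7 grip 43.1 F [ 0.2  0.4 -1.3]
slide left [ 0.7  0.1 -0.3]
t 12.77 p [454.3 114.7   7.8] rot [-1.7956e+02  1.6000e-01 -8.9980e+01] open 70.6 grip 0.0 F [-0.  -0.4  1.2]
slide left [ 0.7 -0.  -0.7]
```

```bash

python3 -m handwheel '{"gripper":[0.65,0.65,0.65,0.65,0.65,0.65,0.65,0.65],"slide":[[0,0,-35],[0,0,-35],[0,0,-30],[28,-18,0],[28,-18,0],[28,-18,0],[28,-18,0],[28,-18,0]],"yaw":[0,0,0,0,0,0,0,0]}' >/dev/null
python3 -m handwheel '{"gripper":[0.65,0.65,0.65,0.65,0.65],"slide":[[28,-18,0],[28,-18,0],[28,-18,0],[0,0,0],[0,0,0]],"yaw":[0,0,0,0,0]}' >/dev/null
python3 g.py 599.5 -115 60
python3 - <<'E'
from h import *
for n in('top','scene'):
    c=camera(n);im=c['img'];g=cv2.cvtColor(im,cv2.COLOR_RGB2GRAY);u,v=pix(c,[.4542,.1139,.015])
    cv2.imwrite(f'pics/b_{n}.png',cv2.resize(im[int(v)-40:int(v)+40,int(u)-40:int(u)+40],None,fx=5,fy=5,interpolation=3)[:,:,::-1])
    k=(im.max(2)<60).astype('uint8')*255
    a,b,d=blob(k,u,v,17);print(n,a,b,d,1e3*ray(c,a,b,.015))
cv2.imwrite('pics/b.png',np.hstack([cv2.imread('pics/b_top.png'),cv2.imread('pics/b_scene.png')]))
E
```

```text
t 13.85 p [ 597.7 -110.9  107.2] rot [-1.7965e+02  1.7000e-01 -9.0110e+01] open 70.2 grip 0.0 F [-0.8  1.2 -0.5]
slide left [ 4.2 -1.5 47.2]
top 274.8573757131214 210.63732681336592 22.820056393372074 [455.60746103 117.29253604]
scene 349.4041450777202 234.69861830742659 27.151532118863187 [456.35300145 117.30723297]
```

View pics/b.png

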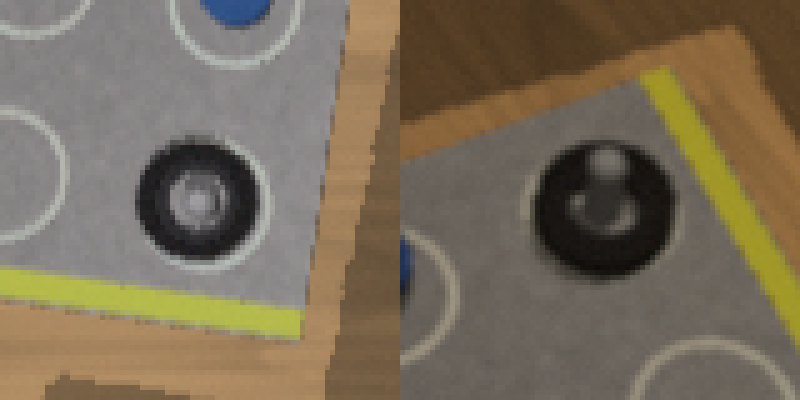

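The black seal is over the post and flat, but about 3.4 mm left and 1.5 mm behind the mark centre, at crop (199,200) against a ring centre near (205,200). I'll go back and nudge it by (−1.5, −3.4) mm. Comparing TCP and camera also shows a camera bias of about (+1.4, −1.2) mm, which I'll subtract from now on.

```bash

python3 -m handwheel '{"gripper":[0.65,0.65,0.65,0.65,0.65,0.65,0.65,0.65],"slide":[[-28,18,0],[-28,18,0],[-28,18,0],[-28,18,0],[-28,18,0],[-28,18,0],[-28,18,0],[-28,18,0]],"yaw":[0,0,0,0,0,0,0,0]}' >/dev/null
python3 -m handwheel '{"gripper":[0.65,0.65,0.65,0.65,0.65],"slide":[[0,0,30],[0,0,30],[0,0,20],[0,0,0],[0,0,0]],"yaw":[0,0,0,0,0]}' >/dev/null
python3 g.py 454.3 114.7 8.5
```

```text
t 15.03 p [452.8 115.1  27.6] rot [-1.7964e+02  1.4000e-01 -8.9900e+01] open 70.5 grip 0.0 F [0.5 1.1 1.8]
slide left [ 0.4 -1.4 19.1]
```

```bash

python3 -m handwheel '{"gripper":[0.65,0.65,0.3,0,-0.2,-0.2,-0.2],"slide":[[0,-1.5,15],[0,0,4],[0,0,0],[0,0,0],[0,0,0],[0,0,0],[0,0,0]],"yaw":[0,0,0,0,0,0,0]}' >/dev/null
python3 g.py 452.8 111.7 8.5
python3 -m handwheel '{"gripper":[-0.2,-0.2,-0.2,-0.2],"slide":[[0,0,-1.5],[3.4,1.5,0],[0,0,0],[0,0,0]],"yaw":[0,0,0,0]}' >/dev/null
python3 g.py 452.8 111.5 8.5
```

```text
t 15.62 p [456.2 114.9  10. ] rot [-179.49    0.18  -89.98] open 56.5 grip 43.1 F [-1.9 -0.4  6.7]
slide left [3.2 3.4 1.5]
t 15.95 p [454.  111.   10.1] rot [-1.7958e+02  1.5000e-01 -9.0000e+01] open 56.2 grip 42.6 F [ 0.5 -1.1  0.5]
slide left [-0.5  1.3  1.6]
```

```bash

python3 -m handwheel '{"gripper":[-0.2,-0.2,-0.2],"slide":[[-0.5,1.2,0],[0,0,1.8],[0,0,0]],"yaw":[0,0,0]}' >/dev/null
python3 g.py 452.8 111.5 8.5
python3 -m handwheel '{"gripper":[0.5,0.65,0.65,0.65],"slide":[[0,0,0],[0,0,0],[0,0,0],[0,0,0]],"yaw":[0,0,0,0]}' >/dev/null
python3 -m handwheel '{"gripper":[0.65,0.65,0.65,0.65,0.65,0.65,0.65,0.65],"slide":[[0,0,-35],[0,0,-35],[0,0,-30],[28,-18,0],[28,-18,0],[28,-18,0],[28,-18,0],[28,-18,0]],"yaw":[0,0,0,0,0,0,0,0]}' >/dev/null
python3 -m handwheel '{"gripper":[0.65,0.65,0.65,0.65,0.65],"slide":[[28,-18,0],[28,-18,0],[28,-18,0],[0,0,0],[0,0,0]],"yaw":[0,0,0,0,0]}' >/dev/null
cat > seal.py <<'E'
from h import *
for n in('top','scene'):
    c=camera(n);im=c['img'];u,v=pix(c,[.4542,.1139,.015])
    a,b,d=blob((im.max(2)<60).astype('uint8')*255,u,v,17);print(n,a,b,d,1e3*ray(c,a,b,.015))
E
python3 seal.py; python3 g.py 598.1 -113.9 60
python3 - <<'E'
from h import *
c=camera('wrist');im=c['img']; u,v=pix(c,[.5981,-.1139,.022]); print(u,v)
a,b,d=blob(notblue(im),u,v,50);print(a,b,d,1e3*ray(c,a,b,.016))
cv2.imwrite('pics/w4.png',im[:,:,::-1])
E
```

```text
t 16.2 p [453.  111.7   9.9] rot [-1.7953e+02  1.5000e-01 -8.9990e+01] open 56.8 grip 44.2 F [-7.9 -3.2 17.1]
slide left [0.2 0.2 1.4]
top 276.12010113780025 211.1293721028234 22.440281636885864 [454.37969575 114.25623393]
scene 348.97929249352893 233.12597066436584 27.163253048448134 [454.92851415 113.74195042]
t 17.72 p [ 595.8 -112.1  108.2] rot [-179.64    0.18  -89.99] open 70.7 grip 0.0 F [-0.9  0.1 -0.8]
slide left [ 1.9 -2.  48.3]
317.5010788917716 200.79068803174346
317.10881521459777 199.64106913389872 64.25324290495979 [ 598.47897643 -112.86300043]
```

View pics/w4.png

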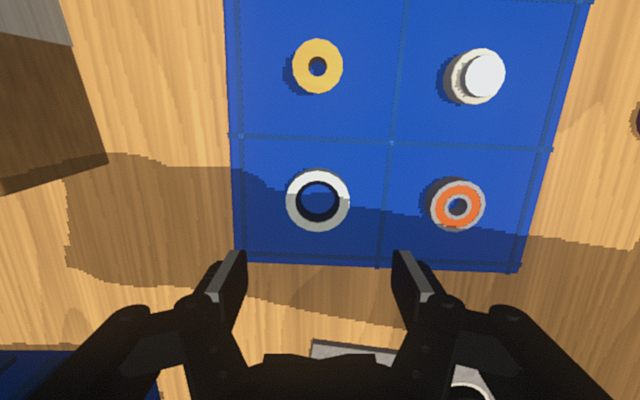

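The nudge worked: the seal now reads (454.4–454.9, 113.7–114.3) against a mark at (454.2,113.9). The wrist view shows the bright steel seal at (317,200), with the bush, plug and bearing beyond. Grasping the steel seal.

```bash

python3 -m handwheel '{"gripper":[0.65,0.65,0.65,0.65,0.65,0.65],"slide":[[2,-2,30],[0,0,30],[0,0,25],[0,0,5],[0,0,0],[0,0,0]],"yaw":[0,0,0,0,0,0]}' >/dev/null
python3 g.py 598.1 -113.7 9
```

```text
t 18.27 p [ 599.3 -113.7   20.2] rot [-1.7951e+02  1.4000e-01 -8.9930e+01] open 70.3 grip 0.0 F [ 0.2 -0.1  0.3]
slide left [ 0.1  1.3 11.2]
```

```bash

python3 -m handwheel '{"gripper":[0.65,0.65,0.3,0,-0.3,-0.3,-0.3],"slide":[[0,1,11],[0,0,0],[0,0,0],[0,0,0],[0,0,0],[0,0,0],[0,0,0]],"yaw":[0,0,0,0,0,0,0]}' >/dev/null
python3 g.py 598.1 -113.7 9
python3 -m handwheel '{"gripper":[-0.3,-0.3,-0.3,-0.3,-0.3,-0.3,-0.3,-0.3],"slide":[[0,0,-35],[0,0,-35],[0,0,-30],[-28,18,0],[-28,18,0],[-28,18,0],[-28,18,0],[-28,18,0]],"yaw":[0,0,0,0,0,0,0,0]}' >/dev/null
python3 -m handwheel '{"gripper":[-0.3,-0.3,-0.3,-0.3,-0.3],"slide":[[-28,18,0],[-28,18,0],[-28,18,0],[0,0,0],[0,0,0]],"yaw":[0,0,0,0,0]}' >/dev/null
python3 g.py 452.8 115 60
python3 - <<'E'
from h import *
c=camera('wrist');im=c['img'];p=np.array(sensors.get_obs()['ee_pos']);u,v=pix(c,p+[0,0,.013]);print(u,v)
g=cv2.cvtColor(im,cv2.COLOR_RGB2GRAY);a,b,d=blob((g>130).astype('uint8')*255,u,v,55);print(a,b,d)
cv2.imwrite('pics/w5.png',im[150:350,180:460,::-1])
E
```

```text
t 18.85 p [ 598.5 -114.3    8.6] rot [-1.795e+02  1.400e-01 -8.998e+01] open 47.5 grip 41.8 F [-0.8  0.3  5.9]
slide left [-0.6  0.4 -0.4]
t 19.93 p [452.5 110.7 107.4] rot [-1.7955e+02  1.5000e-01 -8.9810e+01] open 47.5 grip 41.8 F [ 0.1 -0.2 -0.6]
slide left [-4.2  0.1 47.4]
318.6548540680172 269.4038960034027
318.7147433884038 274.65366333731174 100.6695095663008
```

View pics/w5.png

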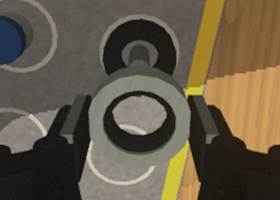

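The steel seal is held level. I'll bring it just above the post top and compare the two in one wrist image.

```bash

python3 -m handwheel '{"gripper":[-0.3,-0.3,-0.3,-0.3],"slide":[[-1,0,25],[0,0,30],[0,0,0],[0,0,0]],"yaw":[0,0,0,0]}' >/dev/null
python3 g.py 452.8 112 50
python3 - <<'E'
from h import *
c=camera('wrist');im=c['img'];p=np.array(sensors.get_obs()['ee_pos']);print(p,pix(c,p+[0,0,.0134]),pix(c,[p[0],p[1],.048]))
np.savez('w6.npz',**c)
cv2.imwrite('pics/w6.png',cv2.resize(im[200:340,240:400,::-1],None,fx=4,fy=4,interpolation=2))
E
```

```text
t 20.32 p [452.9 109.6  51.4] rot [-1.7976e+02  1.0000e-01 -9.0060e+01] open 47.5 grip 41.8 F [0.7 0.4 0. ]
slide left [-2.4  0.1  1.4]
[0.45384548 0.10994803 0.05282738] (np.float64(317.9815067620466), np.float64(273.67667600553017)) (np.float64(318.2442890299099), np.float64(254.9034645996122))
```

View pics/w6.png

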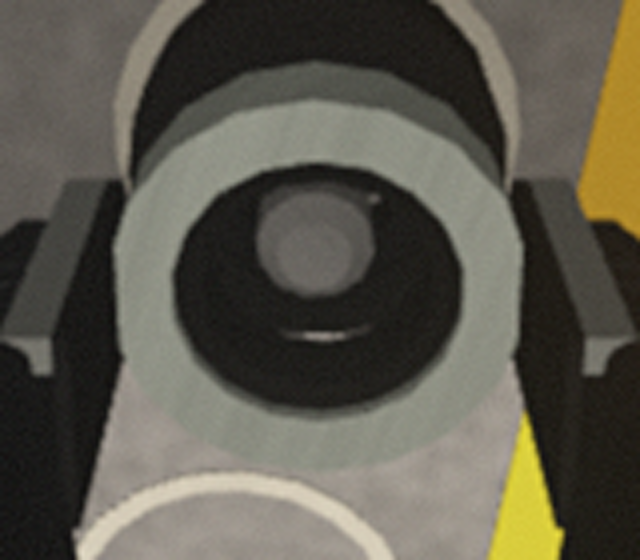

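In the crop, the seal face is centred at about (319,286) and the post top at (316,246). Converting both to world points.

```bash
python3 - <<'E'
from h import *
c=dict(np.load('w6.npz'));f=lambda a,b,z:np.round(1e3*ray(c,240+a/4,200+b/4,z),1)
zt=.0528-.0086+.022
print(f(319,286,zt),f(316,243,.048),f(316,250,.048))
E
```

```text
[453.  108.8] [453.5 113.4] [453.5 114.4]
```

```bash

python3 -m handwheel '{"gripper":[-0.3,-0.3,-0.3,-0.3,-0.3,-0.3],"slide":[[-5,0,0],[0,0,10],[0,0,10],[0,0,7],[0,0,0],[0,0,0]],"yaw":[0,0,0,0,0,0]}' >/dev/null
python3 g.py 453.3 114.6 20.8
```

```text
t 20.87 p [453.3 115.6  24.6] rot [-1.7965e+02  1.3000e-01 -8.9980e+01] open 47.3 grip 41.8 F [-0.1 -0.5 -0.1]
slide left [1.  0.  3.8]
```

```bash

python3 -m handwheel '{"gripper":[-0.3,-0.3,-0.3],"slide":[[1,0,3.5],[0,0,0],[0,0,0]],"yaw":[0,0,0]}' >/dev/null
python3 g.py 453.3 114.6 20.8
python3 -m handwheel '{"gripper":[0.3,0.45,0.45,0.45],"slide":[[0,0,0],[0,0,0],[0,0,0],[0,0,0]],"yaw":[0,0,0,0]}' >/dev/null
python3 -m handwheel '{"gripper":[0.45,0.45,0.45,0.45,0.45,0.45,0.45,0.45],"slide":[[0,0,-35],[0,0,-35],[0,0,-20],[36,-16,0],[36,-16,0],[36,-16,0],[36,-16,0],[36,-16,0]],"yaw":[0,0,0,0,0,0,0,0]}' >/dev/null
python3 -m handwheel '{"gripper":[0.45,0.45,0.45,0.45,0.45,0.45],"slide":[[36,-16,0],[36,-16,0],[36,-16,0],[36,-16,0],[0,0,0],[0,0,0]],"yaw":[0,0,0,0,0,0]}' >/dev/null
python3 g.py 598.5 -209.5 60
python3 seal.py
python3 - <<'E'
from h import *
c=camera('top');im=c['img'];a,b=pix(c,[.4542,.1139,.015]);
x=cv2.resize(im[int(b)-30:int(b)+30,int(a)-30:int(a)+30,::-1],None,fx=6,fy=6,interpolation=3)
c=camera('wrist');im=c['img']; u,v=pix(c,[.5985,-.2095,.040])
cv2.imwrite('pics/w7.png',np.hstack([x,cv2.resize(im[100:400,130:510,::-1],(456,360))]));print(u,v)
m=cv2.inRange(cv2.cvtColor(im,cv2.COLOR_RGB2HSV),(12,90,60),(32,255,255))
a,b,d=blob(m,u,v,45);print(a,b,d,1e3*ray(c,a,b,.025))
E
```

```text
t 21.12 p [453.9 114.7  21.8] rot [-1.7957e+02  1.5000e-01 -8.9990e+01] open 47.6 grip 41.8 F [-0.1  0.6 -0.4]
slide left [0.1 0.6 1. ]
t 22.62 p [ 597.3 -211.1  110.8] rot [-179.66    0.19  -90.13] open 62.0 grip 0.0 F [-0.6  0.4 -0.2]
slide left [-1.5 -0.9 50.8]
top 281.45874587458746 213.67216721672168 13.888692920047486 [448.070494   101.42856269]
scene 348.3644110275689 237.94285714285715 20.575523046193542 [462.56479495 122.5499182 ]
318.40383412093513 208.0046003459033
319.38360836083604 205.4212321232123 43.9199033500049 [ 597.87491706 -206.26418128]
```

View pics/w7.png

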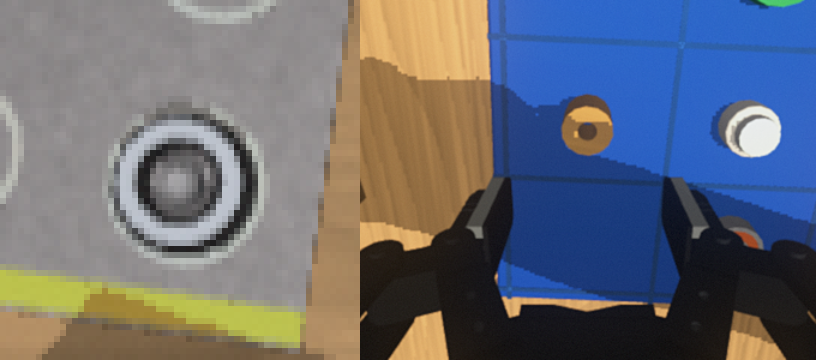

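The stack is good. Allowing for height parallax, the steel seal is centred on the mark. The results so far are consistent with true = top-camera minus (1.0, 0) mm, so the bush is at (598.4,−211.1). Grasping it.

```bash

python3 -m handwheel '{"gripper":[0.3,0.3,0.3,0.3,0.3,0.3],"slide":[[0,-1,30],[0,0,30],[0,0,25],[0,0,5],[0,0,0],[0,0,0]],"yaw":[0,0,0,0,0,0]}' >/dev/null
python3 g.py 598.4 -211.1 15
python3 -m handwheel '{"gripper":[0.3,0.1,-0.2,-0.5,-0.6,-0.6,-0.6,-0.6],"slide":[[0,0,5],[0,0,0],[0,0,0],[0,0,0],[0,0,0],[0,0,0],[0,0,0],[0,0,0]],"yaw":[0,0,0,0,0,0,0,0]}' 60 >/dev/null
python3 g.py 598.4 -211.1 15
```

```text
t 23.32 p [ 599.4 -208.7   23.7] rot [-1.795e+02  1.300e-01 -8.993e+01] open 55.4 grip 0.0 F [ 0.6 -1.1 -0.1]
slide left [2.4 1.1 8.6]
t 23.98 p [ 599.5 -209.4   18.4] rot [-1.7948e+02  1.2000e-01 -8.9990e+01] open 30.2 grip 59.4 F [-0.7  0.   6.2]
slide left [1.7 1.1 3.3]
```

```bash

python3 -m handwheel '{"gripper":[-0.6,-0.6,-0.6,-0.6,-0.6,-0.6,-0.6,-0.6],"slide":[[0,0,-35],[0,0,-35],[0,0,-15],[-35,11,0],[-35,11,0],[-35,11,0],[-35,11,0],[-35,11,0]],"yaw":[0,0,0,0,0,0,0,0]}' >/dev/null
python3 -m handwheel '{"gripper":[-0.6,-0.6,-0.6,-0.6,-0.6,-0.6,-0.6,-0.6],"slide":[[-35,11,0],[-35,11,0],[-35,11,0],[-35,11,0],[-35,11,0],[-35,11,0],[-35,11,0],[0,0,0]],"yaw":[0,0,0,0,0,0,0,0]}' >/dev/null
python3 -m handwheel '{"gripper":[-0.6,-0.6],"slide":[[0,0,20],[0,0,0]],"yaw":[0,0]}' >/dev/null
python3 g.py 468.7 214.4 16.8
```

```text
t 25.48 p [465.  210.7  79.6] rot [-1.7975e+02  7.0000e-02 -8.9900e+01] open 30.4 grip 60.0 F [-0.9  0.2 -2.5]
slide left [-3.7 -3.4 62.8]
```

```bash

python3 -m handwheel '{"gripper":[-0.6,-0.6,-0.6,-0.6,-0.6],"slide":[[-3.5,-2,25],[0,0,20],[0,0,10],[0,0,0],[0,0,0]],"yaw":[0,0,0,0,0]}' >/dev/null
python3 g.py 468.7 214.4 16.8
```

```text
t 25.9 p [468.8 213.8  27.5] rot [-1.7961e+02  1.4000e-01 -9.0020e+01] open 29.9 grip 60.1 F [ 0.1  0.5 -1.3]
slide left [-0.6  0.1 10.8]
```

```bash

python3 -m handwheel '{"gripper":[-0.6,-0.6,-0.6,-0.6],"slide":[[-0.6,0,7],[0,0,2.5],[0,0,0],[0,0,0]],"yaw":[0,0,0,0]}' >/dev/null
python3 g.py 468.7 214.4 16.8
```

```text
t 26.23 p [469.  214.9  18. ] rot [-1.7956e+02  1.6000e-01 -8.9980e+01] open 30.2 grip 60.1 F [ 0.6 -0.7 -1.9]
slide left [0.5 0.3 1.2]
```

```bash

python3 -m handwheel '{"gripper":[-0.6,-0.6,-0.6,-0.2,0.1,0.2,0.2],"slide":[[0.4,0.3,1],[0,0,0],[0,0,0],[0,0,0],[0,0,0],[0,0,0],[0,0,0]],"yaw":[0,0,0,0,0,0,0]}' >/dev/null
python3 g.py
python3 -m handwheel '{"gripper":[0.2,0.2,0.3,0.3,0.3,0.3,0.3,0.3],"slide":[[0,0,-35],[0,0,-35],[0,0,-20],[36,-2.4,0],[36,-2.4,0],[36,-2.4,0],[36,-2.4,0],[36,-2.4,0]],"yaw":[0,0,0,0,0,0,0,0]}' >/dev/null
python3 -m handwheel '{"gripper":[0.3,0.3,0.3,0.3,0.3,0.3],"slide":[[36,-2.4,0],[36,-2.4,0],[36,-2.4,0],[36,-2.4,0],[0,0,0],[0,0,0]],"yaw":[0,0,0,0,0,0]}' >/dev/null
python3 g.py 490.7 -112.5 60
cat > chk.py <<'E'
from h import *
import sys
# name u-world guess, height, hsv range
R={'bush':((.4697,.2127),30,(10,90,50),(32,255,255)),'bearing':((.5685,.1972),15,(3,100,60),(18,255,255)),'plug':((.584,.296),26,None,None)}
for n in('top','scene'):
    c=camera(n);hsv=cv2.cvtColor(c['img'],cv2.COLOR_RGB2HSV)
    for k in sys.argv[1:]:
        X,h,lo,hi=R[k];zm=.008+(h/2e3 if k!='bearing' else .015)
        u,v=pix(c,[*X,zm])
        m=cv2.inRange(hsv,lo,hi) if lo else cv2.inRange(hsv,(0,0,180),(180,50,255))
        a,b,d=blob(m,u,v,10);print(n,k,np.round((a,b,d),1),(1e3*ray(c,a,b,zm)).round(1),'err',(1e3*(ray(c,a,b,zm)-X)).round(1))
E
python3 chk.py bush
```

```text
t 26.82 p [468.7 214.5  16.8] rot [-1.7956e+02  1.6000e-01 -8.9980e+01] open 51.3 grip 0.0 F [-0.3  0.7  0.5]
t 27.98 p [ 489.4 -111.4  105.9] rot [-1.7958e+02  1.6000e-01 -9.0180e+01] open 55.4 grip 0.0 F [-0.4  0.8  0. ]
slide left [ 1.2 -0.9 45.9]
top bush [233.8 205.1  13.3] [469.9 214.7] err [0.2 2. ]
scene bush [372.5 271.1  18.6] [469.1 212.1] err [-0.6 -0.6]
```

The bush is within about 1 mm of its mark. Now the bearing.

```bash

python3 -m handwheel '{"gripper":[0.3,0.3,0.3,0.3,0.3,0.3],"slide":[[1,-1,30],[0,0,30],[0,0,25],[0,0,5],[0,0,0],[0,0,0]],"yaw":[0,0,0,0,0,0]}' >/dev/null
python3 g.py 490.7 -112.5 10
```

```text
t 28.58 p [ 491.8 -109.9   17.1] rot [-1.7953e+02  1.4000e-01 -8.9900e+01] open 55.7 grip 0.0 F [1.1 1.1 0.5]
slide left [2.7 1.1 7.1]
```

```bash

python3 -m handwheel '{"gripper":[0.3,0.3,0,-0.2,-0.4,-0.4,-0.4],"slide":[[2.5,1,7],[0,0,0],[0,0,0],[0,0,0],[0,0,0],[0,0,0],[0,0,0]],"yaw":[0,0,0,0,0,0,0]}' 50 >/dev/null
python3 g.py 490.7 -112.5 10
python3 -m handwheel '{"gripper":[-0.4,-0.4,-0.4,-0.4,-0.4,-0.4,-0.4,-0.4],"slide":[[0,0,-35],[0,0,-35],[0,0,-10],[-34,-8,0],[-34,-8,0],[-34,-8,0],[-34,-8,0],[-34,-8,0]],"yaw":[0,0,0,0,0,0,0,0]}' >/dev/null
python3 -m handwheel '{"gripper":[-0.4,-0.4,-0.4,-0.4,-0.4,-0.4],"slide":[[-34,-8,0],[-34,-8,0],[-34,-8,0],[-34,-8,0],[0,0,0],[0,0,0]],"yaw":[0,0,0,0,0,0]}' >/dev/null
python3 g.py 567.5 197.2 50
```

```text
t 29.17 p [ 490.8 -113.2   10.1] rot [-1.7949e+02  1.3000e-01 -8.9990e+01] open 40.0 grip 50.5 F [-1.2  0.4  6.4]
slide left [-0.7  0.1  0.1]
t 30.33 p [561.5 194.4  89.7] rot [-1.7961e+02  1.4000e-01 -8.9830e+01] open 40.2 grip 51.0 F [-1.1  0.3 -0.6]
slide left [-2.7 -5.7 39.7]
```

```bash

python3 -m handwheel '{"gripper":[-0.4,-0.4,-0.4,-0.4,-0.4],"slide":[[-2,-4.5,25],[0,0,25],[0,0,20],[0,0,0],[0,0,0]],"yaw":[0,0,0,0,0]}' >/dev/null
python3 g.py 567.5 196.5 8.5
```

```text
t 30.75 p [565.9 193.7  19.8] rot [-1.7969e+02  1.0000e-01 -9.0050e+01] open 39.9 grip 51.0 F [ 0.8 -0.   1. ]
slide left [-2.8 -1.6 11.3]
```

```bash

python3 -m handwheel '{"gripper":[-0.4,-0.4,-0.4,-0.4],"slide":[[-2.8,-1.2,7],[0,0,2.5],[0,0,0],[0,0,0]],"yaw":[0,0,0,0]}' >/dev/null
python3 g.py 567.5 196.5 8.5
```

```text
t 31.08 p [568.2 197.9  11.6] rot [-1.7953e+02  1.7000e-01 -8.9980e+01] open 39.9 grip 51.0 F [-0.1 -0.3 -1.4]
slide left [1.4 0.7 3. ]
```

```bash

python3 -m handwheel '{"gripper":[-0.4,-0.4,-0.4,0,0.2,0.2,0.2],"slide":[[1.2,0.6,2.8],[0,0,0],[0,0,0],[0,0,0],[0,0,0],[0,0,0],[0,0,0]],"yaw":[0,0,0,0,0,0,0]}' >/dev/null
python3 g.py
python3 -m handwheel '{"gripper":[0.2,0.2,0.2,0.2,0.2,0.2,0.2,0.2],"slide":[[0,0,-35],[0,0,-35],[0,0,-25],[36.4,7,0],[36.4,7,0],[36.4,7,0],[36.4,7,0],[36.4,7,0]],"yaw":[0,0,0,0,0,0,0,0]}' >/dev/null
python3 -m handwheel '{"gripper":[0.2,0.2,0.2,0.2,0.2,0.2,0.2,0.2],"slide":[[36.4,7,0],[36.4,7,0],[36.4,7,0],[36.4,7,0],[36.4,7,0],[36.4,7,0],[0,0,0],[0,0,0]],"yaw":[0,0,0,0,0,0,0,0]}' >/dev/null
python3 g.py 489.7 -204.3 60
python3 chk.py bush bearing
python3 - <<'E'
from h import *
c=camera('wrist');im=c['img'];u,v=pix(c,[.4897,-.2043,.036]);print(u,v)
a,b,d=blob(cv2.inRange(cv2.cvtColor(im,cv2.COLOR_RGB2HSV),(0,0,190),(180,50,255)),u,v,40);print(a,b,d,1e3*ray(c,a,b,.036))
E
```

```text
t 31.67 p [567.4 196.6   8.2] rot [-1.7956e+02  1.5000e-01 -8.9980e+01] open 51.1 grip 0.0 F [-0.2 -0.9 -0.3]
t 33.0 p [ 489.2 -205.7  101.4] rot [-1.7957e+02  1.6000e-01 -9.0180e+01] open 51.2 grip 0.0 F [ 0.1  0.3 -0.2]
slide left [-1.3 -0.2 41.4]
top bush [233.8 205.1  13.4] [469.9 214.6] err [0.2 1.9]
top bearing [240.5 164.2  13.4] [568.1 198.1] err [-0.4  0.9]
scene bush [372.5 271.1  18.6] [469.1 212.1] err [-0.6 -0.6]
scene bearing [324.8 290.9  17.3] [568.9 198. ] err [0.4 0.8]
320.5207713946513 211.74159233847752
321.6088036918707 194.30102946396875 24.449661884229787 [ 488.95706407 -217.26314934]
```

```bash

python3 -m handwheel '{"gripper":[0.2,0.2,0.2,0.2,0.2,0.2],"slide":[[0,0,30],[0,0,30],[0,0,20],[0,0,5],[0,0,0],[0,0,0]],"yaw":[0,0,0,0,0,0]}' >/dev/null
python3 g.py 489.7 -204 10
```

```text
t 33.65 p [ 491.  -203.3   17.5] rot [-1.7953e+02  1.4000e-01 -8.9910e+01] open 51.1 grip 0.0 F [ 0.8  0.8 -0.9]
slide left [0.8 1.4 7.4]
```

```bash
python3 - <<'E'
from h import *
c=camera('wrist');im=c['img'];print(pix(c,[.4897,-.204,.036]),pix(c,[.4897,-.204,.026]))
cv2.imwrite('pics/w8.png',im[180:380,180:460,::-1])
E
```

```text
(np.float64(322.75810420980423), np.float64(275.92234226184826)) (np.float64(322.6938783006868), np.float64(264.6727778681051))
```

View pics/w8.png

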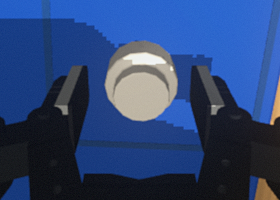

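The plug sits between the pads, with its boss top at crop (142,93). Gripping and moving it.

```bash

python3 -m handwheel '{"gripper":[0.2,0.2,0,-0.3,-0.5,-0.5,-0.5],"slide":[[1,1.2,7],[0,0,0],[0,0,0],[0,0,0],[0,0,0],[0,0,0],[0,0,0]],"yaw":[0,0,0,0,0,0,0]}' 30 >/dev/null
python3 g.py 489.7 -204.3 10
python3 -m handwheel '{"gripper":[-0.5,-0.5,-0.5,-0.5,-0.5,-0.5,-0.5,-0.5],"slide":[[0,0,-35],[0,0,-35],[0,0,-20],[-36,-6.7,0],[-36,-6.7,0],[-36,-6.7,0],[-36,-6.7,0],[-36,-6.7,0]],"yaw":[0,0,0,0,0,0,0,0]}' >/dev/null
python3 -m handwheel '{"gripper":[-0.5,-0.5,-0.5,-0.5,-0.5,-0.5,-0.5,-0.5],"slide":[[-36,-6.7,0],[-36,-6.7,0],[-36,-6.7,0],[-36,-6.7,0],[-36,-6.7,0],[-36,-6.7,0],[-36,-6.7,0],[-36,-6.7,0]],"yaw":[0,0,0,0,0,0,0,0]}' >/dev/null
python3 -m handwheel '{"gripper":[-0.5,-0.5,-0.5],"slide":[[-32,-6,0],[0,0,0],[0,0,0]],"yaw":[0,0,0]}' >/dev/null
python3 g.py 583 296 50
```

```text
t 34.28 p [ 489.5 -205.    10. ] rot [-1.7953e+02  1.3000e-01 -8.9990e+01] open 34.4 grip 30.4 F [-0.3 -0.   5.8]
slide left [-0.7 -0.2  0. ]
t 35.87 p [581.1 296.6 100.3] rot [-1.7964e+02  1.1000e-01 -8.9840e+01] open 34.6 grip 30.3 F [-0.6  0.3 -1. ]
slide left [ 0.7 -1.6 50.3]
```

```bash

python3 -m handwheel '{"gripper":[-0.5,-0.5,-0.5,-0.5,-0.5,-0.5],"slide":[[0,-1,30],[0,0,30],[0,0,18],[0,0,0],[0,0,0],[0,0,0]],"yaw":[0,0,0,0,0,0]}' >/dev/null
python3 g.py 583 296 8.4
```

```text
t 36.37 p [583.8 294.8  25.2] rot [-179.48    0.2   -90.03] open 34.7 grip 30.3 F [-0.4 -0.3  0.8]
slide left [-1.1  1.  16.8]
```

```bash

python3 -m handwheel '{"gripper":[-0.5,-0.5,-0.5,-0.5],"slide":[[-1,0.8,9],[0,0,5],[0,0,0],[0,0,0]],"yaw":[0,0,0,0]}' >/dev/null
python3 g.py 583 296 8.4
```

```text
t 36.7 p [582.2 296.1   9.3] rot [-1.7959e+02  1.4000e-01 -8.9970e+01] open 34.7 grip 30.3 F [ 0.3 -0.1 -0.4]
slide left [ 0.2 -0.8  0.9]
```

Releasing, retreating clear of the board to the right, then checking everything.

```bash

python3 -m handwheel '{"gripper":[-0.5,-0.5,-0.5,-0.2,0.1,0.1,0.1],"slide":[[0.2,-0.8,0.7],[0,0,0],[0,0,0],[0,0,0],[0,0,0],[0,0,0],[0,0,0]],"yaw":[0,0,0,0,0,0,0]}' >/dev/null
python3 g.py
python3 -m handwheel '{"gripper":[0.1,0.1,0.1,0.1,0.1,0.1,0.1,0.1],"slide":[[0,0,-35],[0,0,-35],[0,0,-35],[36,9,0],[36,9,0],[36,9,0],[36,9,0],[36,9,0]],"yaw":[0,0,0,0,0,0,0,0]}' >/dev/null
python3 -m handwheel '{"gripper":[0.1,0.1,0.1,0.1,0.1,0.1,0.1,0.1],"slide":[[36,9,0],[36,9,0],[36,9,0],[36,9,0],[36,9,0],[36,9,0],[0,0,0],[0,0,0]],"yaw":[0,0,0,0,0,0,0,0]}' >/dev/null
python3 g.py
python3 chk.py bush bearing plug
python3 - <<'E'
from h import *
c=camera('top');d=camera('scene')
A=c['img'][120:245,160:320];B=d['img'][200:390,260:450]
f=lambda x,w,h:cv2.resize(x,(w,h),interpolation=3)
cv2.imwrite('pics/fin.png',np.hstack([f(A,480,375),f(B,320,320)[0:320] if 0 else cv2.copyMakeBorder(f(B,320,320),0,55,0,0,0)])[:,:,::-1])
for k,X in dict(green=(.4853,-.3105)).items():
    for e in(c,d):
        u,v=pix(e,[*X,.0165]);a,b,_=blob(notblue(e['img']),u,v,18);print(k,1e3*ray(e,a,b,.0165))
E
```

```text
t 37.28 p [583.2 296.    8.8] rot [-1.7957e+02  1.6000e-01 -8.9980e+01] open 47.1 grip 0.0 F [0.5 0.2 0.1]
t 38.62 p [ 483.1 -102.   112.2] rot [-1.7955e+02  1.5000e-01 -9.0190e+01] open 47.1 grip 0.0 F [-0.2  0.6  0.6]
top bush [233.7 205.1  13.3] [469.9 214.8] err [0.2 2.1]
top bearing [240.5 164.2  13.4] [568.1 198.1] err [-0.4  0.9]
top plug [197.7 157.4  10.3] [585.9 301. ] err [1.9 5. ]
scene bush [372.5 271.1  18.6] [469.1 212.1] err [-0.6 -0.6]
scene bearing [324.8 290.9  17.3] [568.9 197.9] err [0.4 0.7]
green [ 485.94854917 -309.08246822]
green [ 480.38079572 -302.98625713]Traceback (most recent call last):
  File "chk.py", line 11, in <module>
    a,b,d=blob(m,u,v,10);print(n,k,np.round((a,b,d),1),(1e3*ray(c,a,b,zm)).round(1),'err',(1e3*(ray(c,a,b,zm)-X)).round(1))
          ~~~~^^^^^^^^^^
  File "h.py", line 11, in blob
    k=max(cs,key=lambda k:cv2.contourArea(cv2.convexHull(k)));h=cv2.convexHull(k);M=cv2.moments(h)
ValueError: max() iterable argument is empty
```

View pics/fin.png

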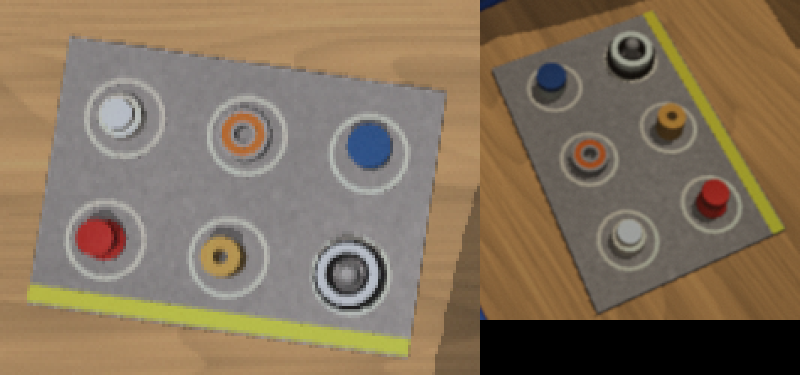

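All parts stand on their marks: plug (120,116), bearing (243,134), bush (222,256), stack (348,274), with the tin (370,146) untouched. The plug and bush masks caught their top faces, so I'll recompute at that height.

```bash
python3 - <<'E'
from h import *
c=camera('top');f=lambda u,v,z,X:print((1e3*(ray(c,u,v,z)-X)).round(1))
f(197.7,157.4,.034,(.584,.296));f(233.7,205.1,.038,(.4697,.2127))
d=camera('scene');hsv=cv2.cvtColor(d['img'],cv2.COLOR_RGB2HSV)
u,v=pix(d,[.584,.296,.016]);a,b,q=blob(cv2.inRange(hsv,(0,0,140),(180,60,255)),u,v,12);print(u,v,a,b,q)
u,v=pix(d,[.584,.296,.034]);print(u,v)
for e in(c,d):
    h=cv2.cvtColor(e['img'],cv2.COLOR_RGB2HSV);u,v=pix(e,[.4542,.1139,.034]);a,b,q=blob((e['img'].min(2)>(120)).astype('uint8')*255,u,v,10.5);print('steel',u,v,a,b,q,(1e3*(ray(e,a,b,.034)-(.4542,.1139))).round(1))
cv2.imwrite('pics/fs.png',cv2.resize(d['img'][310:370,320:380,::-1],None,fx=8,fy=8,interpolation=2))
E
```

```text
[-0.1  1.6]
[-0.5 -0.6]
347.87830809383865 340.35838955592345 348.15733830845767 339.05161691542287 18.47236308621676
348.5420810262895 336.6527438945645
steel 275.5794806296633 210.96740680667182 275.1097906055461 210.24674589700055 19.364117483750853 [1.7 1.1]
steel 349.9419067522672 227.94708561355097 348.3301827347196 227.24889729048516 18.351344898465904 [ 1.8 -3.1]
```

View pics/fs.png

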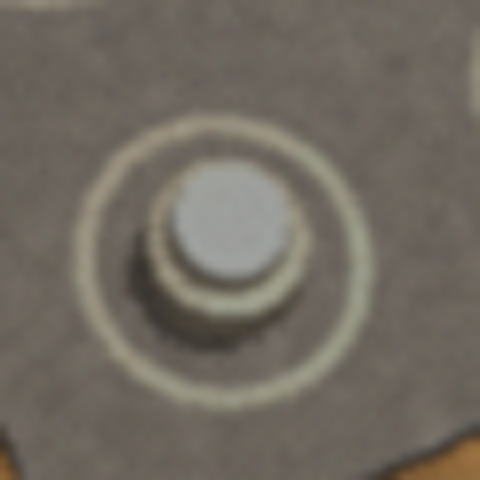

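The plug's boss top is at (348.4,336.9) against a predicted (348.5,336.7), so every part is within about 2 mm of its mark. Handing in.

```bash
python3 -c "
from workcell import ticket
print(ticket.job_done())"
```

```text
the job is handed in; nothing more can be done
None
```

The kit is laid out as asked and handed in at about 39 s: each part measured within about 2 mm of its mark, except a rough 3.6 mm scene-camera reading on the steel seal that I discounted; the tin looked undisturbed, and the green seal was never approached but was partly hidden in the last check.

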